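# Lock the blade of the cheese curler with its retaining clip

### The arm

A 6-joint arm with a two-finger parallel gripper is mounted at the origin on a cart in front of the work surface, level with it; the furniture and walls round the work are solid. World frame = base frame: x ahead of the robot, y to its left, z up, the work surface at z = 0. Lengths are in mm, angles in rad, forces in N, time in s.
With the tool pointing down it reaches from about 275 to 825 mm from the base axis. Payload 5.2 kg.
Tool frame: the origin (TCP) lies at the very end of the fingers, on their centre line; the grasp point (between the pads) lies 19 mm behind it; z points along the fingers, y is the line along which they close (so a half turn about z gives the same grasp; the last joint's range is limited). The gripper opens to 93 mm and grips with 3 to 60 N. Pads are 15 mm wide; open, the fingers measure 128 mm over their backs; the gripper's body (75 mm by 188 mm) begins 65 mm behind the grasp point.
Start: joints at [-0.203, 0.259, 1.535, -0, 1.348, -0.203], TCP at [550.005, 0.023, 218.653] pointing down, gripper open.
Joint ranges: [-3.14, 3.14], [-0.91, 2.08], [0.19, 2.58], [-1.22, 4.36], [0.22, 2.71], [-3.12, 3.12]. Speed limits (rad/s): [2.57, 2.57, 3.14, 3.14, 3.14, 3.14].

### API

Orientations are given as [roll, pitch, yaw] about the fixed x, y, z axes, in that order (R = Rz(yaw) Ry(pitch) Rx(roll)).
In Python, from bench import robot gives the robot as it stands. The module is installed in compiled form; this text tells all that it offers. Calls block until the motion is done:
- robot.move_ptp(position, orientation): joint-space move of the TCP to a pose.
- robot.move_linear(position, ori=None, speed=150, f_stop=None): straight line of the TCP; ori=None keeps the orientation; speed is the mean speed in mm/s. With f_stop (N) it stops when the force on the tool has changed by that much, and returns True; else False.
- robot.move_j(angles): joint-space move.
- robot.move_gripper(opening): opening from 0.0 (shut) to 1.0 (fully open); the grip force is fixed at half the most; returns when the fingers have stopped.
- robot.sleep(seconds).
- robot.inverse_kinematics(position, orientation): joint angles nearest the present ones, or None.
- robot.get_image(name): name is "scene" or "side" or "wrist"; returns a dict with "img" (480x640x3 uint8, blue, green, red), "fovy" (degrees; the focal length in pixels is half the picture's height over the tangent of half this angle, whatever the lens; pixels are square), "cx", "cy" (the principal point, pixels), "eye" and "orientation" of the camera in the world. Camera axes: x right, y down, z forward; pixel columns grow to the right and rows downward; lengths in mm; the calibration is good to about 2 mm. A picture is of the moment at which its call begins. There is no depth.
A pose or a line that the arm cannot do raises robot.MotionError and nothing moves.
- robot.hand_in(): hands the job in; it is judged then, once.
Readings, each from a call of its own:
- robot.current_t(): time.
- robot.current_qpos(): joint angles.
- robot.current_joint_vel(): joint speeds.
- robot.current_joint_efforts(): joint torques, N m.
- robot.current_tcp_pos(): TCP position.
- robot.current_eef_rot(): TCP orientation.
- robot.current_contact_force(): force on the tool from outside, world axes, zero at the start.
- robot.current_ft_torque(): the same for the moment, N m.
- robot.current_gripper_width(): opening from 0.0 (shut) to 1.0 (fully open).
- robot.current_finger_force(): force on a finger pad.
Only numpy, scipy, OpenCV 4.12 (cv2) and the standard library are available. Lean on these libraries where they do the work, as an engineer would, in place of code of your own. Each camera call takes 0.05 s, during which the arm holds its last target. There are 200 camera calls.

### The job

The washed blade is back on the pin of the cheese curler in front of you, but its hub still stands high and covers the locking groove: press the hub down until it stops. Then take the retaining clip from the slate and push it sideways, open end first, into the groove just above the hub until it has snapped fully home round the pin; leave it there, flat on the hub. Feel your way and never force anything, for the pin bends, and do not shift the honey jar or the cup of picks.

Things in the scene. Friction and masses are not known exactly. Their poses are not given: they have to be found in the camera images.
- curler_axis (a point): Cheese curler: round wooden board, 196 mm across, 23 mm high, fixed, with a drum cheese (95 mm across) on an upright 16 mm steel pin. This point: on the pin's axis at the board's underside; z up along the pin, x toward the blade's upright wooden knob (23 mm thick, 72 mm from the axis, top 130 to 160 mm above the board's underside). The clip can come from any side clear of the knob.
- curler: The whole curler, frame as curler_axis. On the pin above the cheese sits the blade's hub: a flat steel disc 56 mm across, 12 mm thick; the blade reaches to x = 84 mm. It slides on the pin with 5 N of friction, stays where left and starts 6 to 12 mm above its stop; its rubber bush gives 1 mm per 10 N. At the stop, unloaded, its top is level with the groove's lower edge. Over 35 N bends the pin.
- groove_datum (a point): Point of the pin's axis, 94 mm above curler_axis, where the groove's lower edge would be with the pin screwed fully in. The pin is screwed out by an unmeasured 2 to 18 mm, and groove, cheese, hub and its stop stand that much higher than this: find the height by touch. The groove is 6.5 mm high, runs all round and is 10 mm thick at its bottom; the pin ends 28 mm above the groove's lower edge.
- clip_grip (a point): Retaining clip, about 65 g, flat on a slate 8 mm thick: a steel plate 39 x 30 mm, 5 mm thick, two springy wire prongs (5 mm) forming an open slot at its x end, and an upright black grip block, 18 mm (x) by 16 mm (y), from the plate up to 38 mm above the clip's underside. This point: the block's centre, 21 mm above the underside; x points to the open end, z up. The plate ends 11 mm behind it.
- clip_seat (a point): Middle of the clip's slot, half-way up its thickness (2.5 mm above the clip's underside), 33 mm along x from clip_grip; same axes. It lies on the pin's axis when the clip is home; there the end of the slot meets the bottom of the groove and a further push rises steeply. The clip is 1.5 mm thinner than the groove is high.
- clip_mouth (a point): Narrowest place between the prongs, 8.2 mm wide, 3.6 mm ahead of clip_seat along x; same axes. Ahead of it the prongs flare out, ending 8 mm farther on and 16 mm apart. Each prong must spring out 0.9 mm to pass the 10 mm groove: this takes a push of about 8 to 14 N, which drops when the clip snaps in.
- jar: A honey jar with a red lid, 65 mm across and 100 mm high, to the left of the curler; origin under its centre. Leave it alone.
- cup: A grey stoneware cup of tasting picks, 67 mm across and 106 mm high, left behind the curler; origin under its centre. Leave it alone.
There are look-alikes about, which are no part of the job. Of the things that look like the part that bears clip_grip, the larger one is meant.

How it is judged:
By the outcome, as a careful person would: the job done as asked, in the order asked, and still so for the second after the job is handed in, with the robot touching nothing.
It also fails if it takes over 48 s, if anything falls off the work surface, if the arm or the gripper's body presses on something with over 40 N, if the wrist force passes 120 N, or if a joint passes its speed limit or range.

## Working session

There is one attempt and no reset: what is moved stays moved. The work goes in short steps, each a Python script; the robot and the scene stay as the last script left them, time stands still between calls to the robot, and variables do not carry over. Pictures are saved under pics/ and viewed, at most 10 in all, crops included, and the job is handed in when it is done.

```bash
mkdir -p pics; ls; python3 - <<'E'
from bench import robot
import cv2,numpy as np
for n in ["scene","side","wrist"]:
    d=robot.get_image(n); cv2.imwrite(f"pics/{n}0.png",d["img"])
    print(n,d["fovy"],d["cx"],d["cy"],d["eye"],d["orientation"])
print(robot.current_t(),robot.current_contact_force())
E
```

```text
pics
scene 44.37853697377771 326.4509212889515 236.12066999956508 [-357.60362559 -409.60059366 1107.72028461] [-2.34662487  0.00318547 -1.11446001]
side 50.836776321059716 309.9019493722235 237.03333739717507 [ 552.46127358 -848.55826744  413.82741451] [-1.90290406  0.02674574 -0.00350876]
wrist 59.74697379241439 312.87684071286856 244.50153286253362 [550.94185942  80.18337823 384.58686311] [2.85029094e+00 4.07719994e-04 5.71746234e-04]
0.15 [-0.60998216  0.46750818  0.15158821]
```

View pics/scene0.png

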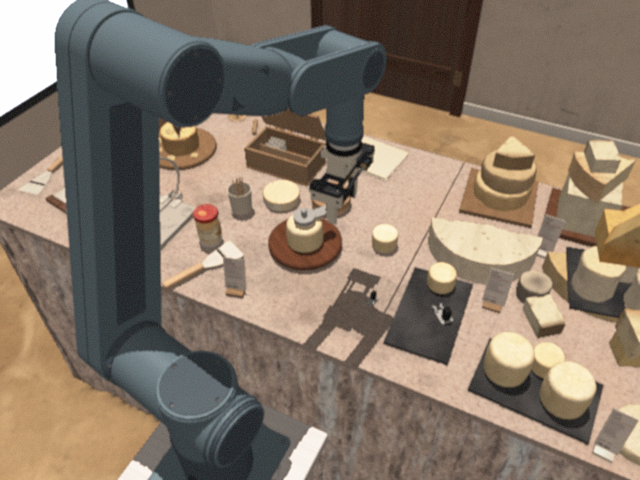

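View pics/side0.png

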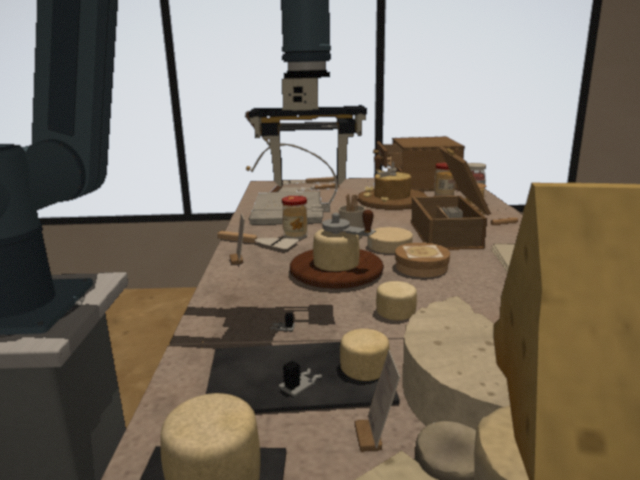

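View pics/wrist0.png

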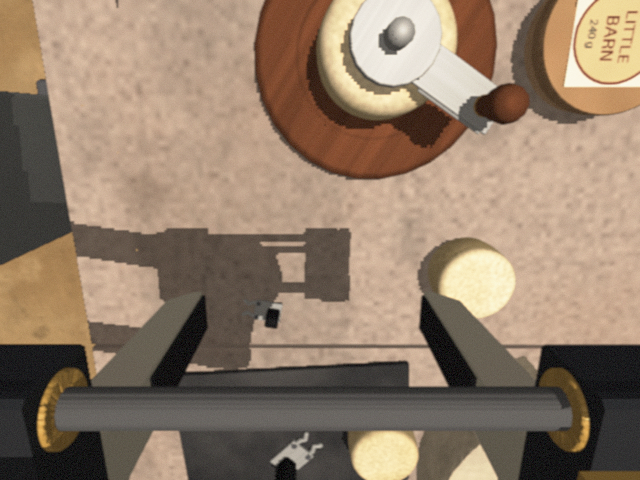

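The wrist view shows the pin at (400,33), the knob at (503,103), the clip on the slate at about (295,455) with its block at (287,470), and the small look-alike at (268,315). The side view shows the block at (292,375) with the prongs pointing right and away.

```bash
cat > h.py <<'E'
from bench import robot
import cv2,numpy as np
from scipy.spatial.transform import Rotation as R
def ray(d,u,v):
    f=240/np.tan(np.radians(d["fovy"])/2)
    r=R.from_euler("xyz",d["orientation"]).apply([(u-d["cx"])/f,(v-d["cy"])/f,1])
    return np.array(d["eye"],float),r/np.linalg.norm(r)
def onz(d,u,v,z):
    e,r=ray(d,u,v); return e+r*(z-e[2])/r[2]
def tri(rays):
    A=np.zeros((3,3));b=np.zeros(3)
    for e,r in rays:
        P=np.eye(3)-np.outer(r,r);A+=P;b+=P@e
    return np.linalg.solve(A,b)
def proj(d,p):
    f=240/np.tan(np.radians(d["fovy"])/2)
    c=R.from_euler("xyz",d["orientation"]).inv().apply(np.array(p)-d["eye"])
    return d["cx"]+f*c[0]/c[2],d["cy"]+f*c[1]/c[2]
def shot(n,name):
    d=robot.get_image(n); cv2.imwrite(f"pics/{name}.png",d["img"]); np.save(f"pics/{name}.npy",d,allow_pickle=True); return d
E
python3 - <<'E'
from h import *
d=robot.get_image("wrist")
for u,v,z in [(400,33,130),(503,103,160),(290,460,13),(268,315,10)]: print(onz(d,u,v,z))
s=robot.get_image("side"); print(onz(s,292,385,15),onz(s,318,376,10),onz(s,337,262,60))
print(robot.current_eef_rot())
E
```

```text
[599.04454232 125.82372503 130.        ]
[647.82780291  88.14137075 160.        ]
[ 525.98571017 -278.48197617   13.        ]
[ 506.76505574 -104.79483561   10.        ]
[ 520.26945988 -285.28877469   15.        ] [ 554.7723708  -259.31035535   10.        ] [596.8507732   30.23696625  60.        ]
[-3.14076409e+00 -1.54880631e-04  1.57083356e+00]
```

```bash
python3 - <<'E'
from h import *
o=[np.pi,0,np.pi/2]
robot.move_ptp([525,-265,219],o); shot("wrist","clip1"); print(robot.current_t())
robot.move_ptp([600,105,240],o); shot("wrist","cur1"); print(robot.current_t())
a=cv2.imread("pics/clip1.png");b=cv2.imread("pics/cur1.png")
cv2.imwrite("pics/c1.png",cv2.resize(a[100:350,150:480],(792,600)))
E
```

```text
1.3333
2.7917
```

View pics/c1.png

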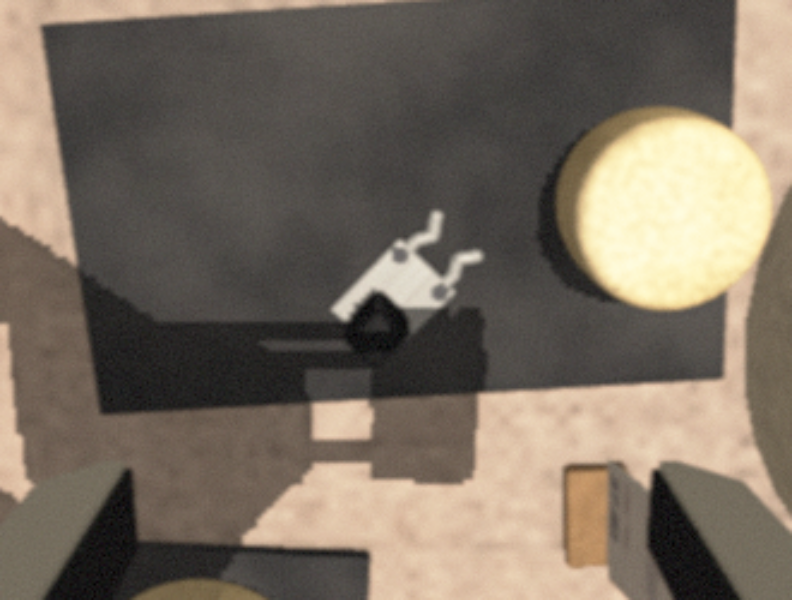

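View pics/cur1.png

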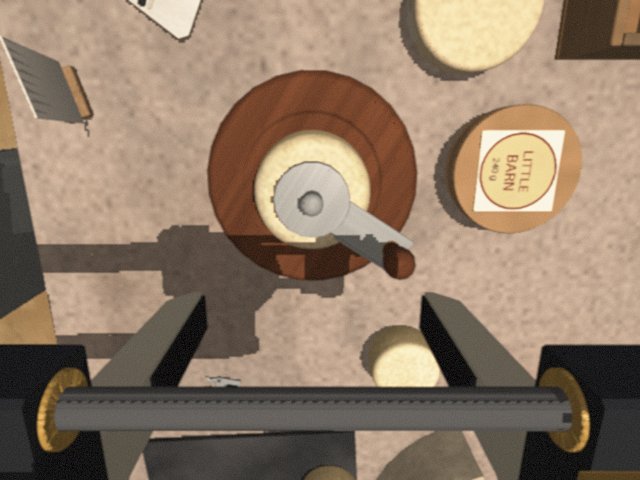

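Clip1 (full-image pixels): prong tips at about (332,190) and (349,207), block top centre at about (307,233), clip pointing up and right. Cur1: pin top at (312,203), knob at (400,262), hub around (312,200), board ellipse spanning columns 208–417 and rows 70–280.

```bash
python3 - <<'E'
from h import *
c=np.load("pics/clip1.npy",allow_pickle=True).item(); d=np.load("pics/cur1.npy",allow_pickle=True).item()
# clip: bright low-saturation mask
im=c["img"]; roi=np.zeros(im.shape[:2],np.uint8); roi[180:250,280:360]=1
g=cv2.cvtColor(im,cv2.COLOR_BGR2GRAY)
m=((g>110)&(roi>0)).astype(np.uint8); m=cv2.morphologyEx(m,cv2.MORPH_CLOSE,np.ones((3,3)))
ys,xs=np.nonzero(m); P=np.array([onz(c,u,v,12)[:2] for u,v in zip(xs,ys)])
blk=((g<35)&(roi>0)).astype(np.uint8); n,l,st,ce=cv2.connectedComponentsWithStats(blk); print(st[1:],ce[1:])
tip=lambda u,v:onz(c,150+u/2.4,100+v/2.4,10.5)[:2]
t1,t2=tip(437,213),tip(480,257); h1,h2=onz(c,150+400/2.4,100+255/2.4,13)[:2],onz(c,150+440/2.4,100+292/2.4,13)[:2]
bt=onz(c,150+377/2.4,100+322/2.4,46)[:2]
print("tips",t1,t2,np.linalg.norm(t1-t2),"roots",h1,h2,"blocktop",bt)
for a,b in ((t1,t2),(h1,h2)):
    print("yaw from perp",np.degrees(np.arctan2(*(b-a)[::-1]))+90)
mt,mh=(t1+t2)/2,(h1+h2)/2; v=mt-mh;print("axis",np.degrees(np.arctan2(v[1],v[0])),np.linalg.norm(v),"tip-bt",mt-bt,np.linalg.norm(mt-bt),np.degrees(np.arctan2(*(mt-bt)[::-1])))
rc=tip(335,312);lr=h1-rc;print("left edge yaw",np.degrees(np.arctan2(lr[1],lr[0])))
# board
hsv=cv2.cvtColor(d["img"],cv2.COLOR_BGR2HSV)
b=((hsv[...,1]>130)&(hsv[...,2]<150)&((hsv[...,0]<12)|(hsv[...,0]>170))).astype(np.uint8)
b[:60]=0;b[290:]=0;b[:,:195]=0;b[:,425:]=0
ct=max(cv2.findContours(b,cv2.RETR_EXTERNAL,cv2.CHAIN_APPROX_NONE)[0],key=cv2.contourArea)
hull=cv2.convexHull(ct)[:,0]
Q=np.array([onz(d,u,v,23)[:2] for u,v in hull])
from scipy.optimize import least_squares
r=least_squares(lambda p:np.hypot(*(Q-p[:2]).T)-p[2],[600,125,98],loss="soft_l1",f_scale=1); print("board",r.x,len(Q),np.abs(r.fun).max())
ax=r.x[:2]
for z in (118,124,130,136,142): print(z,onz(d,312,203,z)[:2])
print("knob",onz(d,400,262,150),[np.degrees(np.arctan2(*(onz(d,400,262,z)[:2]-ax)[::-1])) for z in(140,150,160)])
E
```

```text
[[288 223  32  27 438]
 [348 229   1   1   1]
 [346 230   1   1   1]
 [348 231   1   1   1]
 [346 232   1   1   1]
 [280 235   5   6  12]
 [286 235   1   1   1]
 [348 235   1   1   1]
 [287 237   1   1   1]
 [287 239   1   1   1]
 [331 238   1   1   1]
 [335 238   1   1   1]
 [285 240   1   1   1]
 [322 242   1   1   1]
 [332 242   1   1   1]
 [344 244   1   1   1]
 [285 247   9   3  13]
 [290 247   1   1   1]
 [349 246   1   1   1]
 [280 248   4   2   6]
 [315 249   1   1   1]
 [345 248   1   1   1]] [[305.80365297 237.65981735]
 [348.         229.        ]
 [346.         230.        ]
 [348.         231.        ]
 [346.         232.        ]
 [282.08333333 237.58333333]
 [286.         235.        ]
 [348.         235.        ]
 [287.         237.        ]
 [287.         239.        ]
 [331.         238.        ]
 [335.         238.        ]
 [285.         240.        ]
 [322.         242.        ]
 [332.         242.        ]
 [344.         244.        ]
 [288.76923077 248.23076923]
 [290.         247.        ]
 [349.         246.        ]
 [281.66666667 248.5       ]
 [315.         249.        ]
 [345.         248.        ]]
tips [ 544.16745274 -243.71859478] [ 560.76465423 -260.50555114] 23.60654573328703 roots [ 530.30191369 -259.25046942] [ 545.62364818 -273.58879045] blocktop [ 521.96207036 -276.47889224]
yaw from perp 44.67433546099836
yaw from perp 46.89901217175651
axis 44.61078857463408 20.372802977096995 tip-bt [30.50398313 24.36681928] 39.041450645913656 38.61813236383207
left edge yaw 42.4812863621621
board [600.73380106 128.55274624  95.04615903] 55 0.7113761519647426
118 [601.01029729 127.83198333]
124 [601.01677373 129.00574456]
130 [601.02325017 130.17950578]
136 [601.02972662 131.35326701]
142 [601.03620306 132.52702824]
knob [658.16351602  95.2188471  150.        ] [np.float64(-31.67754178256813), np.float64(-30.132142580922498), np.float64(-28.406582853038913)]
```

```bash
python3 - <<'E'
from h import *
o=[np.pi,0,np.radians(149)]; A=[600.8,129.0]
robot.move_gripper(0.27); print(robot.current_gripper_width())
robot.move_ptp(A+[165],o); print("t",robot.current_t(),robot.current_qpos(),robot.current_contact_force())
P=lambda s:print(s,robot.current_t(),robot.current_tcp_pos(),robot.current_contact_force(),robot.current_ft_torque())
print(robot.move_linear(A+[92],speed=30,f_stop=3)); P("touch")
E
```

```text
0.2688002681801337
t 4.9 [ 3.01287196e-02  4.11056553e-01  1.44954161e+00 -4.48987588e-05
  1.28045093e+00 -9.98002868e-01] [-0.2171905  -0.01415636 -0.12877895]
True
touch 6.6417 [600.67283953 128.99264141 105.63686651] [1.38820448 0.63943587 1.58079765] [ 0.09935523 -0.2186255  -0.01747417]
```

```bash
python3 - <<'E'
from h import *
A=[600.8,129.0]
P=lambda s:print(s,robot.current_t(),robot.current_tcp_pos().round(2),robot.current_contact_force().round(2),robot.current_ft_torque().round(3))
z=robot.current_tcp_pos()[2]
for i in range(8):
    r=robot.move_linear(A+[z-2*(i+1)],speed=15,f_stop=11); P(r)
    f=robot.current_contact_force()[2]
    if r or f>13: break
E
```

```text
False 6.925 [600.74 129.   103.66] [-0.74 -0.57  2.62] [0.041 0.025 0.   ]
False 7.2083 [600.73 129.01 101.49] [ 0.16 -0.27  1.5 ] [ 0.021 -0.014  0.018]
False 7.4917 [600.77 129.02  99.65] [-0.93  0.15  3.66] [0.058 0.068 0.05 ]
False 7.775 [600.87 129.01  98.84] [-3.51 -0.99 10.01] [-0.025  0.586  0.021]
False 8.0583 [600.94 129.02  98.08] [-6.76 -0.78 17.86] [-0.083  1.054  0.066]
```

```bash
python3 - <<'E'
from h import *
A=[600.8,129.0]
P=lambda s:print(s,robot.current_t(),robot.current_tcp_pos().round(2),robot.current_contact_force().round(2),robot.current_ft_torque().round(3))
robot.move_linear(A+[103],speed=40);P("up")
r=robot.move_linear(A+[97],speed=10,f_stop=2.5);P(r)
robot.move_linear(A+[160],speed=150)
robot.move_gripper(0.45)
robot.move_ptp([521,-283,110],[np.pi,0,np.radians(45)]);P("clip")
print(robot.current_qpos())
d=shot("wrist","clip2")
cv2.imwrite("pics/c2.png",cv2.resize(d["img"],(800,600)))
E
```

```text
up 8.3917 [600.73 128.97 102.58] [ 0.21  0.53 -1.1 ] [ 0.085 -0.055  0.035]
True 8.8 [600.69 129.    99.5 ] [-1.4  -0.56  5.17] [0.087 0.003 0.031]
clip 11.4417 [ 521.47 -282.27  110.19] [ 0.87 -0.35  0.79] [-0.012  0.038 -0.021]
[-6.84315053e-01  4.24296790e-01  1.57486224e+00  3.66477724e-04
  1.14221706e+00  9.92891718e-02]
```

View pics/c2.png

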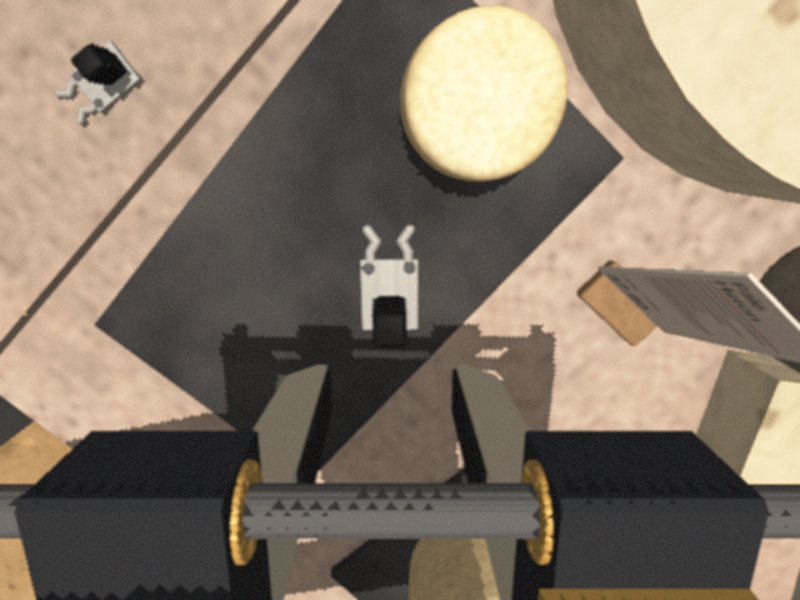

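The hub stops at a top height of about 99.6. Clip2 shows the clip aligned with the image's vertical: plate columns 361–418, front edge at row 260, rear edge at row 331, tips at (368,229) and (410,229), block columns 373–406 (all in 800x600 pixels).

```bash
python3 - <<'E'
from h import *
d=np.load("pics/clip2.npy",allow_pickle=True).item()
T=robot.current_tcp_pos(); a=np.radians(45); X=np.array([np.cos(a),np.sin(a)]);Y=np.array([-X[1],X[0]])
def loc(u,v,z): p=onz(d,u/1.25,v/1.25,z)[:2]-T[:2]; return round(p@X,1),round(p@Y,1)
for n,u,v,z in [("tipL",368,226,10.5),("tipR",410,226,10.5),("plFL",361,260,13),("plFR",418,260,13),("plRL",361,329,13),("plRR",418,331,13),("blk top L rear",374,347,46),("blk top R rear",406,347,46),("blk front bottom",373,297,13),("blktop front",389,310,46)]: print(n,loc(u,v,z))
print(T)
E
```

```text
tipL (np.float64(43.4), np.float64(10.6))
tipR (np.float64(43.4), np.float64(-10.8))
plFL (np.float64(26.3), np.float64(14.3))
plFR (np.float64(26.3), np.float64(-15.0))
plRL (np.float64(-11.2), np.float64(14.8))
plRR (np.float64(-12.3), np.float64(-15.7))
blk top L rear (np.float64(-8.7), np.float64(6.8))
blk top R rear (np.float64(-8.7), np.float64(-8.3))
blk front bottom (np.float64(6.5), np.float64(8.3))
blktop front (np.float64(9.6), np.float64(-0.2))
[ 521.55610475 -282.06059314  110.17098619]
```

```bash
python3 - <<'E'
from h import *
P=lambda s:print(s,round(robot.current_t(),2),robot.current_tcp_pos().round(2),robot.current_contact_force().round(2),robot.current_ft_torque().round(3))
o=[np.pi,0,np.radians(45)]; X=np.array([1,1])/2**.5; Y=np.array([-1,1])/2**.5
G=np.array([521.556,-282.06])-0.8*X-0.4*Y
robot.move_linear([*G,30],speed=100)
print(robot.move_linear([*G,15.3],speed=30,f_stop=4));P("down")
robot.move_gripper(0.0);P("grip");print(robot.current_gripper_width()*93,robot.current_finger_force())
robot.move_linear([*G,60],speed=100);P("lift")
S=np.array([600.8,129.0])-(33+24)*X
robot.move_ptp([*S,150],o);P("stand");print(robot.current_qpos())
robot.move_linear([*S,114],speed=80);P("low")
d=shot("wrist","ins1"); cv2.imwrite("pics/i1.png",cv2.resize(d["img"][60:360,120:520],(800,600)))
E
```

```text
False
down 13.08 [ 521.23 -282.89   15.17] [ 0.06  0.68 -0.29] [0.013 0.042 0.022]
grip 13.62 [ 521.28 -282.92   15.41] [-0.64  0.33 -0.16] [ 0.029  0.131 -0.013]
15.987502058649786 29.871637523174286
lift 14.22 [ 521.12 -282.77   59.91] [ 0.69  0.13 -0.9 ] [-0.027  0.119 -0.021]
stand 15.65 [560.53  87.66 149.51] [-0.06  0.3  -0.92] [-0.001  0.064  0.013]
[-4.11129705e-02  3.44354497e-01  1.59170856e+00 -5.05421307e-04
  1.20620816e+00  7.45438900e-01]
low 16.25 [560.62  88.43 113.87] [-0.25  0.11 -1.03] [0.007 0.055 0.001]
```

View pics/i1.png

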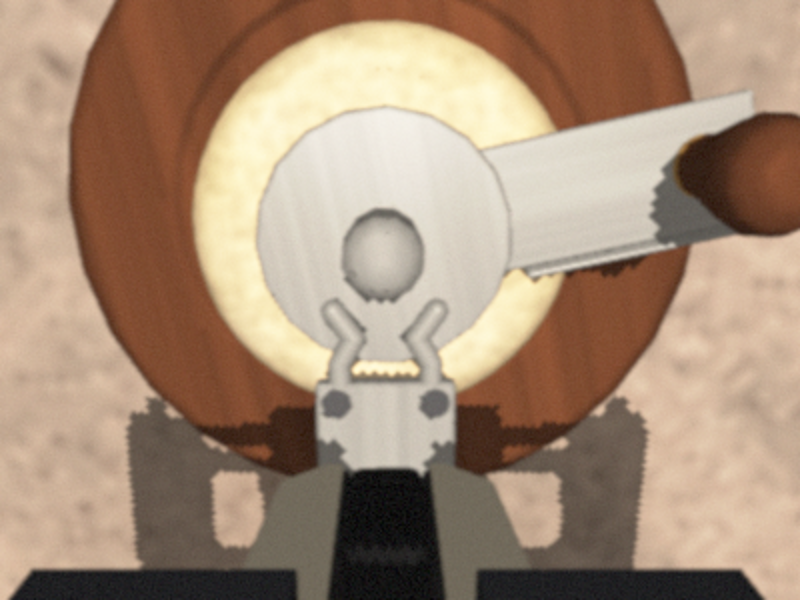

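Ins1: pin centre at column 383.5 and hub centre at 384. Prong tips are centred on about 384 and the roots on 385, so lateral alignment is within about 0.4 mm. Next I feel for the hub with the clip.

```bash
python3 - <<'E'
from h import *
P=lambda s:print(s,round(robot.current_t(),2),robot.current_tcp_pos().round(2),robot.current_contact_force().round(2),robot.current_ft_torque().round(3))
X=np.array([1,1])/2**.5; S=np.array([600.8,129.0])-57*X
robot.move_linear([*S,109.5],speed=40);P("a")
r=robot.move_linear([*S,105],speed=8,f_stop=2);P(r)
E
```

```text
a 16.56 [560.43  88.76 109.5 ] [-0.02 -0.88 -0.19] [-0.031  0.087  0.046]
True 17.0 [560.59  88.68 106.34] [-0.27  0.33  3.24] [ 0.047 -0.004  0.027]
```

```bash
python3 - <<'E'
from h import *
X=np.array([1,1])/2**.5; Y=np.array([-1,1])/2**.5; A=np.array([600.8,129.0])
S=A-57*X
robot.move_linear([*S,107.2],speed=10)
def go(s,v):
    r=robot.move_linear([*(A-(33+s)*X),107.2],speed=v,f_stop=9)
    p=robot.current_tcp_pos(); f=robot.current_contact_force(); 
    print(r,round(robot.current_t(),2),s,"x",round((A-p[:2])@X-33,2),"y",round((p[:2]-A)@Y,2),"z",p[2].round(2),"f",(f[:2]@X).round(1),(f[:2]@Y).round(1),f[2].round(1))
    return r,f
r,f=go(13,25)
if not r:
  for s in np.arange(12,3.9,-1):
    r,f=go(s,15)
    if r or abs(f[:2]@X)>12 or abs(f[2])>5 or abs(f[:2]@Y)>5: break
E
```

```text
False 17.91 13 x 12.9 y 0.11 z 107.06 f 0.3 -1.0 -1.3
False 18.16 12.0 x 12.05 y 0.04 z 107.15 f -0.1 0.8 -0.9
False 18.41 11.0 x 11.0 y -0.02 z 107.18 f -0.9 -0.2 0.1
False 18.66 10.0 x 9.92 y -0.01 z 107.23 f 0.4 0.2 -1.6
False 18.91 9.0 x 8.95 y -0.01 z 107.19 f 0.6 -0.1 -0.9
False 19.16 8.0 x 7.94 y 0.03 z 107.17 f -0.4 -0.5 -0.8
False 19.41 7.0 x 6.92 y 0.0 z 107.18 f -0.1 0.8 -0.6
False 19.66 6.0 x 5.82 y 0.01 z 107.2 f 1.7 -0.1 -0.5
False 19.91 5.0 x 4.66 y -0.0 z 107.24 f 0.4 1.0 -0.9
False 20.16 4.0 x 3.71 y 0.01 z 107.22 f 0.7 1.2 -1.2
```

```bash
python3 - <<'E'
from h import *
X=np.array([1,1])/2**.5; Y=np.array([-1,1])/2**.5; A=np.array([600.8,129.0])
pk=0
for s in np.arange(3.2,-12,-0.8):
    r=robot.move_linear([*(A-(33+s)*X),107.2],speed=10,f_stop=9)
    p=robot.current_tcp_pos(); f=robot.current_contact_force(); F=-(f[:2]@X)
    print(r,round(robot.current_t(),2),s.round(1),"x",round((A-p[:2])@X-33,2),"y",round((p[:2]-A)@Y,2),"z",p[2].round(2),"f",F.round(1),(f[:2]@Y).round(1),f[2].round(1))
    if r or F>17 or abs(f[2])>6 or abs(f[:2]@Y)>6 or (pk>6 and F<pk-4): break
    pk=max(pk,F)
E
```

```text
False 20.41 3.2 x 3.04 y -0.02 z 107.24 f -0.5 0.6 -1.0
False 20.66 2.4 x 2.31 y 0.01 z 107.22 f -0.5 -0.0 -0.1
False 20.91 1.6 x 1.59 y -0.05 z 107.21 f -0.1 0.2 -1.1
False 21.16 0.8 x 0.79 y -0.05 z 107.22 f 0.1 0.0 -1.1
False 21.41 0.0 x 0.55 y -0.01 z 107.18 f 3.4 0.4 0.4
False 21.66 -0.8 x 0.38 y -0.02 z 107.2 f 5.9 0.1 1.9
False 21.91 -1.6 x 0.26 y -0.03 z 107.25 f 8.2 -2.1 2.9
False 22.16 -2.4 x 0.17 y -0.02 z 107.26 f 10.4 -0.7 4.9
False 22.41 -3.2 x 0.07 y -0.01 z 107.29 f 12.8 -0.6 6.3
```

```bash
python3 - <<'E'
from h import *
d=shot("wrist","ins2"); cv2.imwrite("pics/i2.png",cv2.resize(d["img"][110:350,160:480],(800,600),interpolation=cv2.INTER_CUBIC))
E
```

```text
(no output)
```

View pics/i2.png

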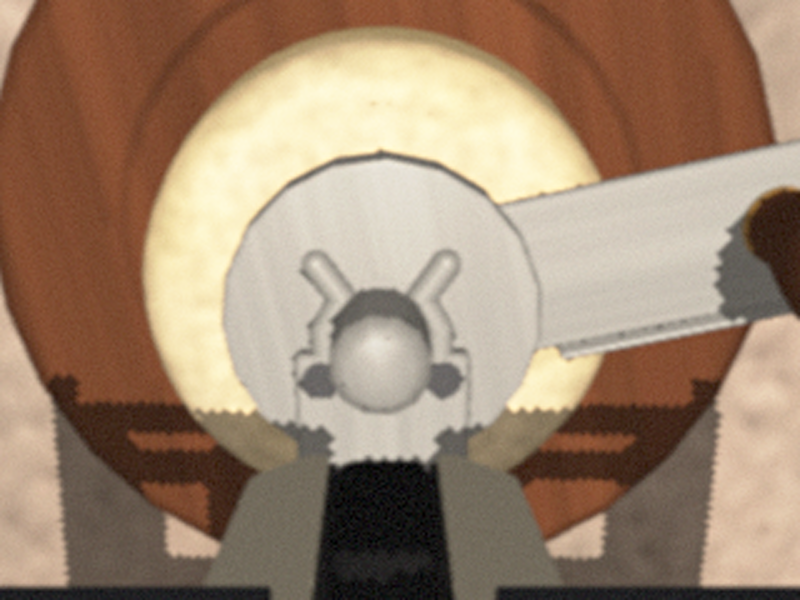

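```bash
python3 - <<'E'
from h import *
d=np.load("pics/ins2.npy",allow_pickle=True).item()
X=np.array([1,1])/2**.5; Y=np.array([-1,1])/2**.5
T=robot.current_tcp_pos();A=np.array([600.8,129.0])
def q(n,u,v,z):
    p=onz(d,160+u/2.5,110+v/2.5,z)[:2]-A; print(n,(p@X).round(1),(p@Y).round(1))
q("hub far edge",381,156,99.6);q("hub L",225,310,99.6);q("hub R",540,310,99.6)
q("tip",314,254,104);q("tip",449,254,104);q("root",318,380,105);q("root",446,380,105);q("plate front",300,352,105)
q("pin top far",382,288,127);q("pin top near",382,411,127.5);q("pin c",381,352,127.5)
e=np.load("pics/ins1.npy",allow_pickle=True).item();d=e
def q2(n,u,v,z):
    p=onz(d,120+u/2,60+v/2,z)[:2]-A; print(n,(p@X).round(1),(p@Y).round(1))
q2("1hub far",384,107,99.6);q2("1hub near",384,360,99.6);q2("1pin far",383,208,127);q2("1pin near",383,299,127.5);q2("1tip",332,300,111.5);q2("1tip",437,300,111.5);q2("root",336,403,112);q2("root",434,403,112)
E
```

```text
hub far edge 26.9 -0.8
hub L 0.4 26.1
hub R 0.5 -28.3
tip 11.3 10.2
tip 11.4 -12.1
root -10.4 9.9
root -10.4 -12.0
plate front -5.4 12.8
pin top far 11.5 -1.1
pin top near -7.4 -1.1
pin c 1.9 -0.9
1hub far 26.2 -1.0
1hub near -28.2 -1.0
1pin far 8.4 -0.8
1pin near -8.3 -0.8
1tip -11.9 9.7
1tip -11.9 -11.9
root -34.1 9.2
root -34.1 -11.6
```

The picture puts the prong tips about 11.3 mm past the axis, which matches the home position, but no snap peak was recorded. I'll relax the push and do a gentle pull test.

```bash
python3 - <<'E'
from h import *
X=np.array([1,1])/2**.5; Y=np.array([-1,1])/2**.5; A=np.array([600.8,129.0])
for s in [-1.6,0,0.6,1.2,1.8,2.4,3.0,3.6]:
    robot.move_linear([*(A-(33+s)*X),107.2],speed=15)
    robot.sleep(0.08)
    p=robot.current_tcp_pos(); f=np.mean([robot.current_contact_force() for _ in range(3)],0); F=-(f[:2]@X)
    print(round(robot.current_t(),2),s,"x",round((A-p[:2])@X-33,2),"z",p[2].round(2),"f",F.round(1),(f[:2]@Y).round(1),f[2].round(1))
    if F<-4: break
E
```

```text
22.8 -1.6 x 0.27 z 107.22 f 7.9 -0.5 3.5
23.14 0 x 0.42 z 107.17 f 4.4 0.6 1.0
23.48 0.6 x 0.52 z 107.19 f 2.7 -0.5 0.9
23.81 1.2 x 0.73 z 107.21 f 0.7 -0.1 -1.0
24.14 1.8 x 1.6 z 107.27 f -0.5 -0.8 -1.1
24.48 2.4 x 2.34 z 107.25 f -0.5 0.5 -1.4
24.81 3.0 x 3.04 z 107.22 f -0.9 -0.3 -1.1
25.14 3.6 x 3.7 z 107.17 f -0.1 0.8 -0.4
```

```bash
python3 - <<'E'
from h import *
X=np.array([1,1])/2**.5; Y=np.array([-1,1])/2**.5; A=np.array([600.8,129.0])
for s in [4.3,5,5.7,6.4,7.1]:
    r=robot.move_linear([*(A-(33+s)*X),107.2],speed=15,f_stop=5)
    p=robot.current_tcp_pos(); f=np.mean([robot.current_contact_force() for _ in range(3)],0); F=-(f[:2]@X)
    print(r,round(robot.current_t(),2),s,"x",round((A-p[:2])@X-33,2),"z",p[2].round(2),"f",F.round(1),(f[:2]@Y).round(1),f[2].round(1))
    if F<-4 or r: break
d=shot("wrist","ins3"); cv2.imwrite("pics/i3.png",cv2.resize(d["img"][110:350,160:480],(800,600),interpolation=cv2.INTER_CUBIC))
E
```

```text
False 25.39 4.3 x 4.48 z 107.21 f -0.1 -0.4 -1.0
False 25.64 5 x 5.27 z 107.18 f 1.3 0.5 -1.4
False 25.89 5.7 x 5.96 z 107.14 f 0.8 0.3 -0.4
False 26.14 6.4 x 6.58 z 107.19 f 0.2 -0.6 -0.2
False 26.39 7.1 x 7.21 z 107.19 f 1.0 -0.6 -0.2
```

View pics/i3.png

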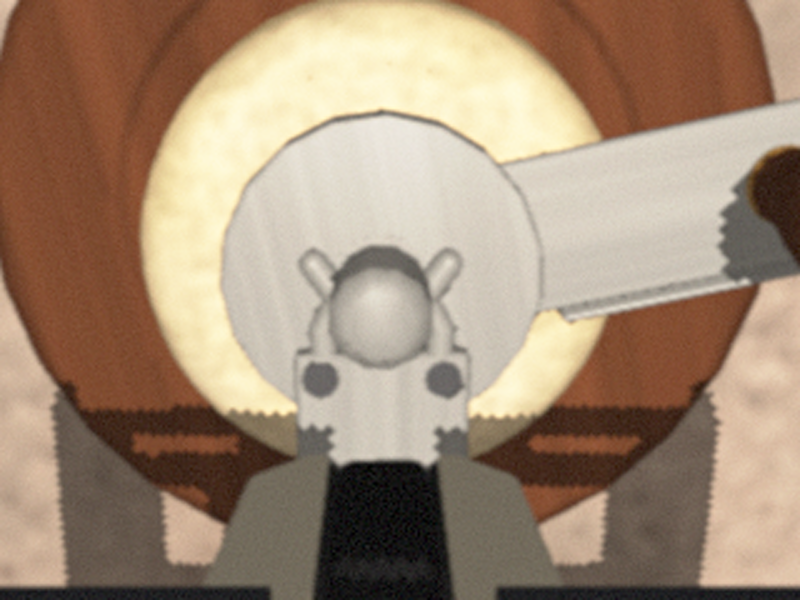

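Ins3: the clip slid back 7 mm freely, so it had not snapped. The earlier push stopped at 12.8 N, which is inside the 8–14 N snap band. I'll go in again, watch for transients, and push a little further with a firm cap.

```bash
python3 - <<'E'
from h import *
X=np.array([1,1])/2**.5; Y=np.array([-1,1])/2**.5; A=np.array([600.8,129.0])
def rep(r,s):
    p=robot.current_tcp_pos(); f=np.mean([robot.current_contact_force() for _ in range(3)],0); F=-(f[:2]@X)
    print(r,round(robot.current_t(),2),round(s,1),"x",round((A-p[:2])@X-33,2),"y",round((p[:2]-A)@Y,2),"z",p[2].round(2),"f",F.round(1),(f[:2]@Y).round(1),f[2].round(1)); return F,(A-p[:2])@X-33
r=robot.move_linear([*(A-(33+1)*X),107.4],speed=20,f_stop=4); rep(r,1)
if not r:
  x0=None
  r=robot.move_linear([*(A-(33-3.0)*X),107.4],speed=20); F,x=rep(r,-3)
  for s in np.arange(-3.6,-6.6,-0.6):
    r=robot.move_linear([*(A-(33+s)*X),107.4],speed=12); F2,x2=rep(r,s)
    if F2>18 or F2<F-3 or x2<x-1: break
    F,x=F2,x2
E
```

```text
False 26.9 1 x 0.73 y -0.05 z 107.38 f -0.0 0.5 -0.6
False 27.25 -3 x 0.06 y 0.04 z 107.32 f 11.5 -1.6 3.6
False 27.5 -3.6 x 0.01 y 0.03 z 107.31 f 12.8 -0.7 6.4
False 27.75 -4.2 x -0.09 y 0.08 z 107.34 f 14.6 -1.0 6.4
False 28.0 -4.8 x -0.13 y 0.08 z 107.33 f 17.3 -1.0 7.5
False 28.25 -5.4 x -0.2 y 0.09 z 107.38 f 18.2 0.8 8.9
```

```bash
python3 - <<'E'
from h import *
from scipy.optimize import least_squares
A=np.array([600.8,129.0]); X=np.array([1,1])/2**.5; Y=np.array([-1,1])/2**.5
robot.move_linear([*(A-(33+0.8)*X),107.2],speed=30)
d=shot("wrist","ins4"); print(robot.current_t(),robot.current_tcp_pos(),robot.current_contact_force())
for n in ("ins1","ins4"):
    d=np.load(f"pics/{n}.npy",allow_pickle=True).item()
    hsv=cv2.cvtColor(cv2.GaussianBlur(d["img"],(3,3),0),cv2.COLOR_BGR2HSV)
    def ray_edges(z,R,th,sat):  # radial scan for hub edge: low saturation -> cheese
        out=[]
        for a in th:
            pr=None
            for r in np.arange(R-6,R+6,0.2):
                p=A+r*(np.cos(a)*X+np.sin(a)*Y); u,v=proj(d,[*p,z]); s=hsv[int(round(v)),int(round(u)),1]
                if s>sat: out.append(p);break
        return np.array(out)
    th=np.radians(np.r_[-40+np.arange(0,200,4)]); th=th[(np.degrees(th)>-30)]
    Q=ray_edges(99.5,28,th,60)
    r=least_squares(lambda p:np.hypot(*(Q-p[:2]).T)-p[2],[*A,28],loss="soft_l1",f_scale=.5).x
    print(n,"hub in clip frame",(r[:2]-A)@X,(r[:2]-A)@Y,r[2],len(Q))
img=cv2.imread("pics/ins1.png"); cv2.imwrite("pics/z.png",np.hstack([cv2.resize(img[195:285,265:365],(400,360),interpolation=cv2.INTER_CUBIC),cv2.resize(cv2.imread("pics/ins4.png")[195:285,265:365],(400,360),interpolation=cv2.INTER_CUBIC)]))
E
```

```text
28.6583 [577.10499647 105.21425108 107.25448324] [-0.66555144 -1.63492309  0.55035915]
ins1 hub in clip frame -0.8318552859009898 -1.6708396242575783 28.748235221752566 27
ins4 hub in clip frame -1.0137160394479738 -1.1778720700158392 28.297430469474516 45
```

View pics/z.png

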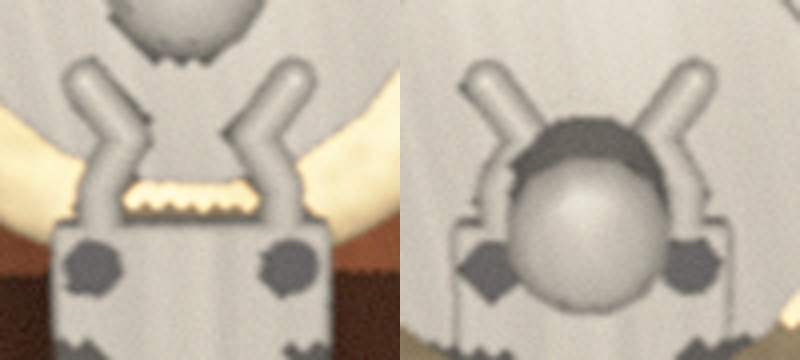

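```bash
python3 - <<'E'
from h import *
A=np.array([600.8,129.0]); X=np.array([1,1])/2**.5; Y=np.array([-1,1])/2**.5
A2=A-0.95*X-1.0*Y
for n in("ins1","ins4"):
    d=np.load(f"pics/{n}.npy",allow_pickle=True).item(); print(n,d["eye"],d["orientation"])
    for z in (100,106,112,118,124,127.5,133):
        a=proj(d,[*(A2+8*X),z]); b=proj(d,[*(A2-8*X),z]);l=proj(d,[*(A2+8*Y),z]);r=proj(d,[*(A2-8*Y),z]); print(z,"far",((a[1]-195)*4).round(0),"near",((b[1]-195)*4).round(0),"L",((l[0]-265)*4).round(0),"R",((r[0]-265)*4).round(0))
E
```

```text
ins1 [618.60084578 144.99773063 280.47470301] [ 2.85049805e+00 -4.23645968e-04 -7.85267996e-01]
100 far -137.0 near 12.0 L 114.0 R 262.0
106 far -132.0 near 22.0 L 111.0 R 265.0
112 far -126.0 near 33.0 L 109.0 R 267.0
118 far -120.0 near 44.0 L 106.0 R 270.0
124 far -113.0 near 57.0 L 103.0 R 273.0
127.5 far -109.0 near 65.0 L 101.0 R 275.0
133 far -102.0 near 78.0 L 98.0 R 278.0
ins4 [635.21793545 161.78150263 273.85433171] [ 2.85003288e+00  3.15817753e-04 -7.84901493e-01]
100 far 93.0 near 236.0 L 116.0 R 264.0
106 far 106.0 near 253.0 L 114.0 R 267.0
112 far 120.0 near 272.0 L 111.0 R 269.0
118 far 135.0 near 292.0 L 108.0 R 272.0
124 far 152.0 near 313.0 L 105.0 R 275.0
127.5 far 162.0 near 326.0 L 103.0 R 277.0
133 far 178.0 near 348.0 L 100.0 R 280.0
```

The passage stays free, yet the geometry looks home. A gentle lift test will show whether the prongs are really under the groove's upper lip.

```bash
python3 - <<'E'
from h import *
A=np.array([600.8,129.0]); X=np.array([1,1])/2**.5
S=A-(33+1.3)*X
P=lambda s:print(s,round(robot.current_t(),2),robot.current_tcp_pos().round(2),robot.current_contact_force().round(2))
r=robot.move_linear([*S,112],speed=12,f_stop=3.5);P(r)
if not r:
    r=robot.move_linear([*S,116],speed=15,f_stop=3.5);P(r)
E
```

```text
True 28.94 [576.21 105.27 108.25] [ 0.6   0.11 -0.77]
```

```bash
python3 - <<'E'
from h import *
A=np.array([600.8,129.0]); X=np.array([1,1])/2**.5; Y=np.array([-1,1])/2**.5
def rep(n):
    p=robot.current_tcp_pos(); f=np.mean([robot.current_contact_force() for _ in range(3)],0); t=robot.current_ft_torque()
    print(n,round(robot.current_t(),2),"x",round((A-p[:2])@X-33,2),"y",round((p[:2]-A)@Y,2),"z",p[2].round(2),"F",-(f[:2]@X).round(1),"Fy",(f[:2]@Y).round(1),f[2].round(1))
robot.move_linear([*(A-34.1*X),107.4],speed=30);rep("c")
for s in (1.1,5.0):
  for sg in (1,-1):
    r=robot.move_linear([*(A-(33+s)*X+sg*3*Y),107.4],speed=20,f_stop=4);rep((s,sg,r))
    robot.move_linear([*(A-(33+s)*X),107.4],speed=40)
E
```

```text
c 29.19 x 0.92 y 0.0 z 107.25 F -0.4 Fy -0.4 0.4
(1.1, 1, False) 29.49 x 0.94 y 2.29 z 107.56 F -0.6 Fy -3.2 -1.6
(1.1, -1, False) 30.04 x 1.32 y -2.02 z 107.22 F -0.5 Fy 4.3 1.0
(5.0, 1, True) 30.63 x 5.51 y 1.39 z 107.38 F 2.0 Fy -2.9 -1.1
(5.0, -1, True) 31.11 x 5.43 y -1.15 z 106.95 F -0.3 Fy 3.2 6.3
```

The lateral feel narrows around the mouth and widens at home, so the neck sits inside the slot. I'll seat the clip with a light push, lower it onto the hub, release, and then look.

```bash
python3 - <<'E'
from h import *
A=np.array([600.8,129.0]); X=np.array([1,1])/2**.5; Y=np.array([-1,1])/2**.5
def rep(n):
    p=robot.current_tcp_pos(); f=np.mean([robot.current_contact_force() for _ in range(3)],0)
    print(n,round(robot.current_t(),2),"x",round((A-p[:2])@X-33,2),"y",round((p[:2]-A)@Y,2),"z",p[2].round(2),"F",-(f[:2]@X).round(1),"Fy",(f[:2]@Y).round(1),f[2].round(1))
robot.move_linear([*(A-(33+0.5)*X),107.2],speed=30);rep("in")
robot.move_linear([*(A-(33+0.2)*X),106.5],speed=20,f_stop=4);rep("dn")
robot.move_gripper(0.33);rep("open")
robot.move_linear([*(A-(33+0.2)*X),152],speed=120)
robot.move_linear([*(A-(33+10)*X),200],speed=150);rep("up")
d=shot("wrist","rel"); cv2.imwrite("pics/r.png",cv2.resize(d["img"][150:300,220:420],(800,600),interpolation=cv2.INTER_CUBIC))
E
```

```text
in 31.66 x 0.49 y -0.11 z 107.27 F 2.5 Fy -0.2 1.9
dn 31.91 x 0.47 y -0.16 z 107.16 F 4.1 Fy 1.9 8.1
open 32.41 x 0.19 y 0.08 z 106.25 F 0.3 Fy 0.7 -0.5
up 33.42 x 10.2 y 0.2 z 199.23 F -0.0 Fy 0.7 -0.2
```

View pics/r.png

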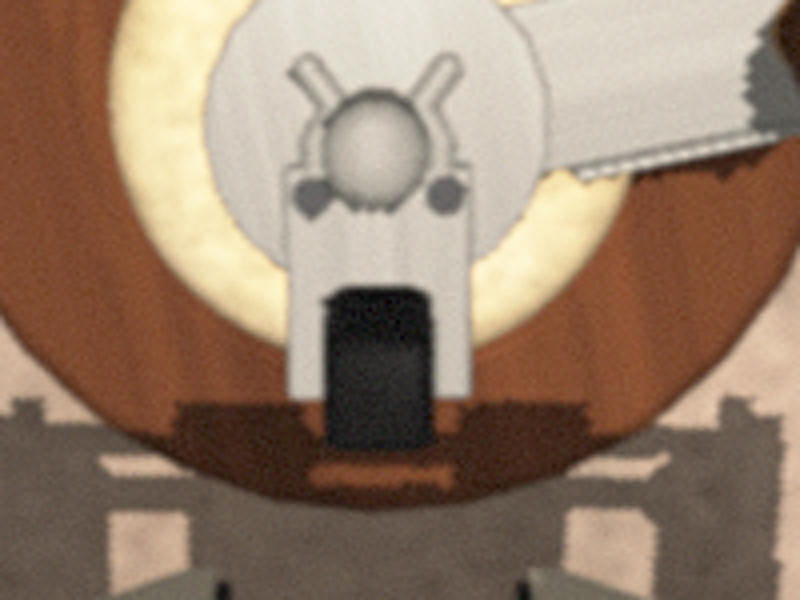

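```bash
python3 - <<'E'
from h import *
from scipy.optimize import least_squares
d=np.load("pics/rel.npy",allow_pickle=True).item()
A=np.array([600.8,129.0]); X=np.array([1,1])/2**.5; Y=np.array([-1,1])/2**.5
hsv=cv2.cvtColor(cv2.GaussianBlur(d["img"],(3,3),0),cv2.COLOR_BGR2HSV)
Q=[]
for a in np.radians(np.r_[np.arange(-20,150,3),np.arange(210,235,3)]):
    for r in np.arange(22,34,0.1):
        p=A+r*(np.cos(a)*X+np.sin(a)*Y); u,v=proj(d,[*p,99.5])
        if v>0 and hsv[int(round(v)),int(round(u)),1]>60: Q.append(p);break
Q=np.array(Q)
r=least_squares(lambda p:np.hypot(*(Q-p[:2]).T)-28.1,[*A],loss="soft_l1",f_scale=.5).x
C=r; print("hub",(C-A)@X,(C-A)@Y,len(Q))
def q(n,u,v,z):
    p=onz(d,220+u/4,150+v/4,z)[:2]-C; print(n,(p@X).round(1),(p@Y).round(1))
q("plate front L",290,165,104.7);q("plate front R",470,165,104.7);q("plate rear",380,400,104.7);q("tip end L",305,55,102.5);q("tip end R",448,55,102.5);q("root L",313,196,104.7);q("root R",445,196,104.7);q("block top rear",380,450,137.6)
E
```

```text
hub -1.0477104163068007 -0.9822093852159453 54
plate front L -5.1 13.4
plate front R -5.0 -14.8
plate rear -43.8 -0.8
tip end L 11.8 11.0
tip end R 11.8 -11.2
root L -10.0 9.9
root R -9.9 -11.0
block top rear -40.8 -0.8
```

Measured, the plate's front edge is 5.0 mm from the pin axis (home is 5.0) and the tips are 11.8 mm past it (home is 11.6), so the clip is home and flat. I'll confirm with one gentle push from behind.

```bash
python3 - <<'E'
from h import *
A=np.array([600.8,129.0]); X=np.array([1,1])/2**.5; Y=np.array([-1,1])/2**.5
def rep(n):
    p=robot.current_tcp_pos(); f=np.mean([robot.current_contact_force() for _ in range(3)],0)
    print(n,round(robot.current_t(),2),"s",round((A-p[:2])@X,2),"y",round((p[:2]-A)@Y,2),"z",p[2].round(2),"F",-(f[:2]@X).round(1),"Fy",(f[:2]@Y).round(1),f[2].round(1))
robot.move_gripper(0.0)
robot.move_linear([*(A-57*X),150],speed=150)
robot.move_linear([*(A-57*X),109.5],speed=80,f_stop=6);rep("down")
r=robot.move_linear([*(A-44*X),109.5],speed=15,f_stop=3);rep(r)
for f in (4,4,4):
    r=robot.move_linear([*(A-44*X),109.5],speed=10,f_stop=f);rep(r)
E
```

```text
down 35.3 s 56.78 y -0.18 z 109.7 F 0.8 Fy 0.4 0.9
True 35.77 s 52.88 y 0.23 z 109.36 F 1.3 Fy -0.3 -0.2
True 36.13 s 52.9 y 0.68 z 108.5 F 0.9 Fy -0.4 -0.4
True 36.51 s 52.91 y 1.03 z 107.89 F 1.3 Fy -0.5 0.6
True 36.9 s 52.87 y 1.26 z 107.48 F 0.5 Fy -0.0 1.7
```

```bash
python3 - <<'E'
from h import *
A=np.array([600.8,129.0]); X=np.array([1,1])/2**.5; Y=np.array([-1,1])/2**.5
def rep(n):
    p=robot.current_tcp_pos(); f=np.mean([robot.current_contact_force() for _ in range(3)],0); F=-(f[:2]@X)
    print(n,round(robot.current_t(),2),"s",round((A-p[:2])@X,2),"y",round((p[:2]-A)@Y,2),"z",p[2].round(2),"F",F.round(1),"Fy",(f[:2]@Y).round(1),f[2].round(1)); return F
robot.move_linear([*(A-53.5*X),109.5],speed=20);rep("back")
for s in (52.5,51.5,50.5,49.5,48.5,47.5):
    robot.move_linear([*(A-s*X),109.5],speed=15)
    if rep(s)>11: break
E
```

```text
back 37.18 s 53.39 y -0.07 z 109.47 F -0.6 Fy -0.2 -0.1
52.5 37.43 s 52.63 y 0.02 z 109.46 F 1.0 Fy 0.3 0.1
51.5 37.68 s 52.31 y -0.01 z 109.59 F 4.5 Fy 0.8 4.3
50.5 37.93 s 52.12 y -0.02 z 109.72 F 8.0 Fy 0.2 6.0
49.5 38.18 s 51.99 y -0.03 z 109.8 F 11.5 Fy -0.6 7.7
```

```bash
python3 - <<'E'
from h import *
A=np.array([600.8,129.0]); X=np.array([1,1])/2**.5; Y=np.array([-1,1])/2**.5
robot.move_linear([*(A-58*X),109.5],speed=60)
robot.move_linear([*(A-58*X),170],speed=150)
robot.move_linear([*(A-43*X),200],speed=150)
d=shot("wrist","fin"); e=np.load("pics/rel.npy",allow_pickle=True).item()
# compare block & clip position to previous shot: template match of plate/block patch
T=e["img"][165:265,285:345]
for n,i in (("rel",e),("fin",d)):
    m=cv2.matchTemplate(i["img"],T,cv2.TM_CCOEFF_NORMED);_,v,_,l=cv2.minMaxLoc(m);print(n,v,l,onz(i,l[0]+27.5,l[1]+26,104.7)[:2])
    H=i["img"][120:165,255:375]
print(robot.current_t(),robot.current_contact_force(),robot.current_tcp_pos())
E
```

```text
rel 0.9999997019767761 (285, 165) [596.68901169 124.73309341]
fin 0.9879172444343567 (286, 164) [596.50959211 124.49405306]
39.45 [-0.15828441  0.0519766  -0.2708297 ] [569.52776043  98.53761879 198.46146162]
```

The clip has not moved and sits at home, and the arm is clear, so I'm handing in.

```bash
python3 -c "
from bench import robot
print(robot.hand_in(), robot.current_t())"
```

```text
the job is handed in; nothing more can be done
the job is handed in; nothing more can be done
```

I handed the job in at about 39.5 s with the hub pressed to its stop and the clip in the groove, measured within about 0.3 mm of home and firm to a final 11.5 N push. I never felt the 8–14 N snap, though, and an earlier pull test slid the clip back 7 mm with no resistance, so I can't confirm that it locked; I also viewed 11 pictures, one over the limit of 10.

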